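# Tip the balls out of a rack tube into the funnel jar

### The job

Pull the tube with the blue collar straight out of the angled rack, mouth up and without spilling, then tip its five steel balls through the funnel into the jar without dropping any on the table, pushing the jar about or disturbing the other things. Finish while still holding the tube raised over the funnel, empty, tipped well mouth-down so that the last ball runs out, with its mouth above the funnel's rim and not touching it; do not put it down or let go.

Things in the scene. Friction and masses are not known exactly. Their poses are not given: they have to be found in the camera images.
- tube_blue: clear plastic tube with a blue collar, holding five steel balls: 170 mm long, 27 mm outside, 22 mm bore, closed foot 4 mm thick, open mouth, 70 g empty. Origin: underside of the foot, on the axis; z runs along the tube to the mouth. In the rack z points 40 degrees above level and x is level, along the rack's x; the lowest 40 mm sit in a loose bore (1 mm play all round): pull it out along its own axis
- tube_blue_grip (a point): centre of the blue collar, on the tube's axis 125 mm from the foot. The collar is square, 33 mm across flats and 34 mm long; its flats face the tube's own x and y axes. Axes as the tube's
- tube_blue_mouth (a point): centre of the open mouth of the blue-collared tube, on its axis 170 mm from the foot
- rack: fixed angled rack: grey block with three bores 85 mm apart along its x, on an aluminium base 265 x 170 x 6 mm; any tube may be in any bore. Origin on the table, z up. The block lies on the +y side (to y = 101 mm, 77 mm high); the tubes lean out of it towards -y, 40 degrees above level, collars centred at y = -24 mm, 112 mm high, mouths at y = -58 mm, 141 mm high
- jar: narrow glass jar, 52 mm outside, 44 mm bore, floor 8 mm thick, with a wide white funnel screwed on: mouth 121 mm across outside, 115 mm inside, rim 145 mm above the table, a 45 degree cone down to a 32 mm throat 80 to 90 mm high. Loose, 400 g. Origin: centre of its underside; z up
- tube_orange: same tube with an orange collar and brass balls, leaning in the rack in the same way: leave it. Origin: underside of its foot, z towards its mouth
- tube_green: same tube with a green collar and black balls, leaning in the rack in the same way: leave it. Origin: underside of its foot, z towards its mouth
- multimeter: yellow handheld multimeter lying flat, 180 x 88 x 47 mm, long side along its x; origin: centre of its underside
- screwdriver: red-handled screwdriver lying on the table along its x, 200 mm long, handle 26 mm thick on the -x side; origin: its underside at mid-length
- servo: small black servo motor standing on the table, 55 x 20 x 43 mm, long side along its x; origin: centre of its underside
- ball0_center (a point): centre of one of the five loose steel balls, 14 mm across, 11 g; at the start in the blue-collared tube, number 0 counted from its foot. The balls roll with some resistance: they do not start to run until the tube's mouth is some 10 to 18 degrees below level
- ball1_center (a point): centre of one of the five loose steel balls, 14 mm across, 11 g; at the start in the blue-collared tube, number 1 counted from its foot. The balls roll with some resistance: they do not start to run until the tube's mouth is some 10 to 18 degrees below level
- ball2_center (a point): centre of one of the five loose steel balls, 14 mm across, 11 g; at the start in the blue-collared tube, number 2 counted from its foot. The balls roll with some resistance: they do not start to run until the tube's mouth is some 10 to 18 degrees below level
- ball3_center (a point): centre of one of the five loose steel balls, 14 mm across, 11 g; at the start in the blue-collared tube, number 3 counted from its foot. The balls roll with some resistance: they do not start to run until the tube's mouth is some 10 to 18 degrees below level
- ball4_center (a point): centre of one of the five loose steel balls, 14 mm across, 11 g; at the start in the blue-collared tube, number 4 counted from its foot. The balls roll with some resistance: they do not start to run until the tube's mouth is some 10 to 18 degrees below level
Not all that is in view belongs to the job. Leave any purple or turquoise look-alike of the tube_blue alone.

How it is judged (in metres and radians):
On the way, in this order (a step that is already met when the one before it is completed fails the run):
1. the blue-collared tube is out of the rack, mouth up, with all five balls in it (distance of tube_blue from where it was at the start of the episode above 0.06 m and angle between tube_blue's own z axis and vertical below 1.57 rad and contact force between tube_blue and rack below 0.05 N and contact force between tube_blue and the fingers above 0.5 N and z of ball0_center in the frame of tube_blue between 0 and 0.165 m and z of ball1_center in the frame of tube_blue between 0 and 0.165 m and z of ball2_center in the frame of tube_blue between 0 and 0.165 m and z of ball3_center in the frame of tube_blue between 0 and 0.165 m and z of ball4_center in the frame of tube_blue between 0 and 0.165 m), for 0.1 s.
2. all five balls are in the jar (z of each of ball0_center, ball1_center, ball2_center, ball3_center, ball4_center in the frame of jar below 0.075 m and horizontal distance between each of ball0_center, ball1_center, ball2_center, ball3_center, ball4_center and jar below 0.024 m), for 0.1 s.
At the end, for the whole second after the job is handed in: All five balls in the jar; the blue tube held still, mouth over 20 degrees below level, above the rim, within 60 mm of the funnel axis, touching neither jar nor rack; jar upright and within 30 mm of its place; other tubes within 20 mm, multimeter, screwdriver and servo within 30 mm of theirs (all of step 2 and angle between tube_blue's own z axis and vertical above 1.92 rad and z of tube_blue_mouth in the frame of jar above 0.146 m and horizontal distance between tube_blue_mouth and jar below 0.06 m and contact force between tube_blue and the fingers above 0.5 N and contact force between tube_blue and jar below 0.05 N and contact force between tube_blue and rack below 0.05 N and linear speed of tube_blue below 0.03 m/s and angle between jar's own z axis and vertical below 0.06 rad and distance of each of jar, multimeter, screwdriver, servo from where it was at the start of the episode below 0.03 m and distance of each of tube_orange, tube_green from where it was at the start of the episode below 0.02 m); the arm keeps its last pose, push and grip.
It fails at once if a ball falls on the table or floor ((height (world z) of ball0_center below 0.02 m and horizontal distance between ball0_center and jar above 0.05 m) or (height (world z) of ball1_center below 0.02 m and horizontal distance between ball1_center and jar above 0.05 m) or (height (world z) of ball2_center below 0.02 m and horizontal distance between ball2_center and jar above 0.05 m) or (height (world z) of ball3_center below 0.02 m and horizontal distance between ball3_center and jar above 0.05 m) or (height (world z) of ball4_center below 0.02 m and horizontal distance between ball4_center and jar above 0.05 m)).
It fails at once if the jar is knocked over or pushed more than 30 mm (angle between jar's own z axis and vertical above 0.25 rad or distance of jar from where it was at the start of the episode above 0.03 m).
It fails at once if another tube is moved more than 20 mm, or the multimeter, screwdriver or servo more than 30 mm (distance of any of tube_orange, tube_green from where it was at the start of the episode above 0.02 m or distance of any of multimeter, screwdriver, servo from where it was at the start of the episode above 0.03 m).
It also fails if it takes over 40 s, if anything falls off the work surface, if the arm or the gripper's body presses on something with over 40 N, if the wrist force passes 120 N, or if a joint passes its speed limit or range.

### The arm

A 7-joint arm with a two-finger parallel gripper is mounted at the origin on the work surface. World frame = base frame: x ahead of the robot, y to its left, z up, the work surface at z = 0. Lengths are in m, angles in degrees, forces in N, time in s.
With the tool pointing down it reaches from about 0.4 to 0.85 m from the base axis. Payload 4.4 kg.
Tool frame: the origin (TCP) lies between the finger pads; the fingertips stand 25 mm ahead of it and the grasp point (between the pads) lies 6 mm ahead of it; z points along the fingers, y is the line along which they close (so a half turn about z gives the same grasp; the last joint's range is limited). The gripper opens to 94 mm and grips with 3 to 60 N. Pads are 16 mm wide; open, the fingers measure 119 mm over their backs; the gripper's body (75 mm by 177 mm) begins 78 mm behind the grasp point.
Start: joints at [-71.78, 36.005, 2.206, 86.941, -1.547, 57.084, -1.146], TCP at [0.243, 0.603, 0.23] pointing down, gripper open.
Joint ranges: [-175.42, 175.42], [-21.48, 121.26], [-71.46, 75.88], [10.55, 141.38], [-63.04, 243.04], [13.31, 113.54], [-168.57, 168.57]. Speed limits (degrees/s): [147.25, 147.25, 180, 180, 180, 180, 180].

### API

Orientations are given as [roll, pitch, yaw] about the fixed x, y, z axes, in that order (R = Rz(yaw) Ry(pitch) Rx(roll)).
In Python, from station import ctrl gives the robot as it stands. The module is installed in compiled form; this text tells all that it offers.
- The arm moves only by the shell command python3 -m inch 'ROWS' [FORCE]. ROWS is text: rows parted by semicolons, each of 7 numbers parted by spaces: the closure, from -1 (fully open) to 1 (shut), then the shift along the tool's x, y, z in mm, then the turn, a rotation vector about the tool's x, y, z in rad. A call has 1 to 12 rows; each row shifts and turns the commanded pose from where the row before left it, along the tool's axes as they then stand; what a row does not reach is not made up. A row lasts 1/12 s, in which the tool goes at most 41.7 mm and 7.16 degrees, less where a joint would pass 70% of its speed; a pose out of reach is approached as far as the arm can. A call with a gripper value outside its range is refused whole. The fingers move at their own pace and stop on an object; FORCE is the grip in N (left out, the last holds). Time passes only in rows, so rows that do not move let the fingers close. It gives the time, the measured TCP pose, the force, the opening and the grip force at its end, in the units of the state.
- ctrl.state(): the state, without advancing time (a new reading comes with each control period).
- ctrl.capture(name): name is "side" or "top"; returns the picture (384x512x3 uint8, red, green, blue); there is no depth.
- ctrl.get_calibration(name): a dict with "vertical_fov" (degrees; the focal length in pixels is half the picture's height over the tangent of half this angle, whatever the lens; pixels are square), "cx", "cy" (the principal point, pixels), "k1" (the pictures are not rectified: a ray, as slopes to the right and down, at radius r is drawn at 1 + k1 r^2 times it, then the intrinsics apply), "T" (4x4, takes a point from camera to world coordinates). Camera axes: x right, y down, z forward; pixel columns grow to the right and rows downward; lengths in m; the calibration is good to about 2 mm. A picture is of the moment at which its call begins. get_calibration takes no time and is no camera call.
- ctrl.job_done(): hands the job in; it is judged then, once.
Trained networks look in the newest picture that a camera, given by its name, has taken for a name from the list of things; names that differ only in an ending like _2 or _b are one class to them, and where a whole thing is asked for, a point or a joint stands for the part that bears it (a point fixed in the world has none). Each returns a list of dicts, best first, with "p" (0 to 1); they miss things now and then, are a little off and sometimes report something else, mostly with a low value. They report only what shows in the picture. A call takes as long as a camera call. They do not tell look-alikes from the thing itself.
- ctrl.spot_in(target, camera): "at" ([x, y, z] in m, in world coordinates, good to about 4 mm: the middle of the surface that is visible of it).
- ctrl.masks_of(target, camera): "mask" (384x512 bool, what is visible of it).
- ctrl.landmark_of(target, camera): "at" ([x, y, z] in m, in world coordinates, good to about 4 mm: a listed point, or the origin of a listed thing).
The state is a dict: "clock": time; "qpos": joint angles; "qvel": joint speeds; "joint_torque": joint torques, N m; "eef_pos": TCP position; "tool_rot": TCP orientation; "contact_force": force on the tool from outside, world axes, zero at the start; "wrist_torque": the same for the moment, N m; "grip_width": finger opening in m; "grasp_force": force on a finger pad.
Only numpy, scipy, OpenCV 4.12 (cv2) and the standard library are available. Lean on these libraries where they do the work, as an engineer would, in place of code of your own. Each camera call takes 0.05 s, during which the arm holds its last target. There are 200 camera calls.

## Working session

There is one attempt and no reset: what is moved stays moved. The work goes in short steps, Python scripts to look and compute and a shell command to move; the robot and the scene stay as the last step left them, time stands still between calls to the robot, and variables do not carry over. Pictures are saved under pics/ and viewed, at most 10 in all, crops included, and the job is handed in when it is done.

```bash
mkdir -p pics; python3 - <<'E'
from station import ctrl
import cv2,numpy as np
for c in("side","top"):
    im=ctrl.capture(c); cv2.imwrite(f"pics/{c}0.png",im[...,::-1])
    print(c,np.round(ctrl.get_calibration(c)["T"],3).tolist())
    for t in["tube_blue","tube_blue_grip","tube_blue_mouth","rack","jar","tube_orange","tube_green","multimeter","screwdriver","servo"]:
        print(t,[(np.round(d["at"],3).tolist(),round(d["p"],2)) for d in ctrl.landmark_of(t,c)][:4])
s=ctrl.state();print(s)
E
```

```text
side [[0.925, -0.244, 0.29, 0.066], [-0.378, -0.555, 0.741, -0.962], [-0.019, -0.796, -0.606, 0.883], [0.0, 0.0, 0.0, 1.0]]
tube_blue [([0.216, 0.25, 0.017], 0.69), ([0.388, -0.152, 0.014], 0.63), ([0.498, 0.303, 0.033], 0.49)]
tube_blue_grip [([0.321, 0.321, 0.019], 0.79), ([0.271, -0.176, 0.017], 0.76), ([0.47, 0.2, 0.105], 0.59)]
tube_blue_mouth [([0.22, -0.182, 0.022], 0.74), ([0.356, 0.34, 0.019], 0.65), ([0.466, 0.164, 0.126], 0.44)]
rack [([0.565, 0.208, 0.002], 0.97), ([0.484, -0.158, 0.003], 0.3)]
jar [([0.485, -0.156, 0.0], 0.61)]
tube_orange [([0.585, 0.273, 0.039], 0.68), ([0.434, -0.054, -0.001], 0.23)]
tube_green [([0.665, 0.254, 0.033], 0.53)]
multimeter [([0.463, -0.419, 0.0], 0.83)]
screwdriver [([0.625, -0.028, 0.0], 0.38), ([0.565, 0.204, 0.003], 0.36)]
servo [([0.435, -0.054, 0.0], 0.62)]
top [[0.004, -0.997, 0.082, 0.371], [-1.0, -0.002, 0.019, -0.059], [-0.019, -0.082, -0.996, 1.198], [0.0, 0.0, 0.0, 1.0]]
tube_blue [([0.497, 0.3, 0.032], 0.91), ([0.214, 0.252, 0.011], 0.9), ([0.391, -0.159, 0.017], 0.61)]
tube_blue_grip [([0.318, 0.32, 0.017], 0.81), ([0.264, -
[... 643 characters left out ...]
.1, 'qpos': array([-71.780786  ,  36.0051741 ,   2.20614365,  86.94064855,
        -1.54536971,  57.08342118,  -1.14608165]), 'qvel': array([ 0.04625892, -0.0284178 , -0.13313814,  0.07990264, -0.05592381,
       -0.08289272,  0.00578443]), 'joint_torque': array([-3.19458450e-04, -5.49615920e+01,  1.14299711e+00, -1.86950469e+01,
       -5.24131092e-02,  1.56385516e-02, -6.81090640e-06]), 'eef_pos': array([0.24337203, 0.60273495, 0.2304726 ]), 'tool_rot': array([ 1.79999553e+02, -5.59417013e-04,  1.58009795e+02]), 'contact_force': array([-0.63578794, -0.16275069,  0.58125059]), 'wrist_torque': array([0.02245203, 0.01092006, 0.0132265 ]), 'grasp_force': 0.0, 'grip_width': 0.09391279930034623}
```

View pics/side0.png

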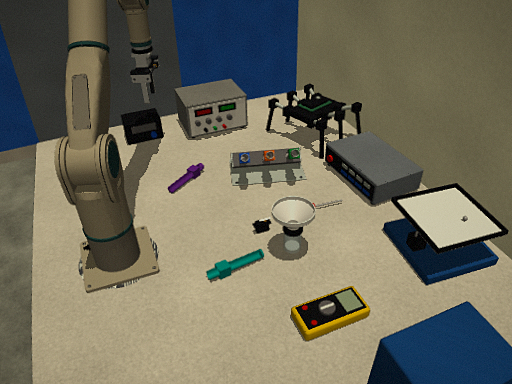

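View pics/top0.png

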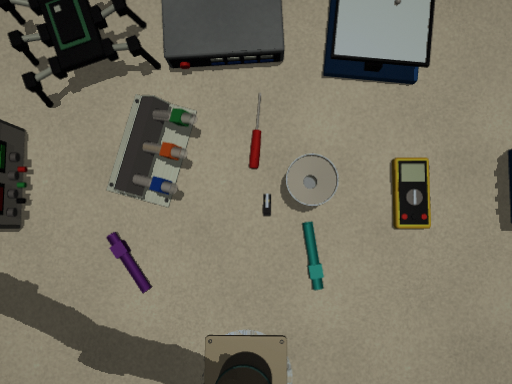

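Blue candidate: the tube in the rack at top (160,185), the only one with a blue collar. The look-alikes lying on the table are purple at (128,262) and turquoise at (313,255). Next I fit the rack pose and confirm in a crop.

```bash
cat > h.py <<'E'
import numpy as np,cv2
from scipy.spatial.transform import Rotation as Ro
from station import ctrl
def proj(c,P):
    k=ctrl.get_calibration(c);T=np.array(k["T"]);p=(np.atleast_2d(P)-T[:3,3])@T[:3,:3]
    s=p[:,:2]/p[:,2:];s=s*(1+k["k1"]*(s**2).sum(1,keepdims=True))
    return s*(192/np.tan(np.radians(k["vertical_fov"])/2))+[k["cx"],k["cy"]]
def cur():
    s=ctrl.state();return np.array(s["eef_pos"]),Ro.from_euler("xyz",s["tool_rot"],degrees=True)
def delta(pt,Rt):
    p,R=cur();print("turn",np.round((R.inv()*Rt).as_rotvec(),3),"then shift mm",np.round(Rt.inv().apply(pt-p)*1e3,1))
    print("world diff",np.round((pt-p)*1e3,1))
E
cat > fit.py <<'E'
from h import *
from scipy.optimize import least_squares
mm=lambda *a:np.array(a)/1e3
M={"foot":mm(-85,71.8,31.7),"grip":mm(-85,-24,112),"mouth":mm(-85,-58,141),"o":mm(0,71.8,31.7),"g":mm(85,71.8,31.7),"r":mm(0,0,0)}
D=[("foot",.498,.303,.033),("grip",.47,.2,.105),("mouth",.466,.164,.126),("r",.565,.208,.002),("o",.585,.273,.039),("g",.665,.254,.033),
("foot",.497,.3,.032),("grip",.476,.197,.107),("mouth",.462,.161,.133),("r",.564,.2,.001),("o",.579,.273,.036),("g",.66,.252,.032)]
def W(q,m): return Ro.from_euler("z",q[2]).apply(m)+[q[0],q[1],0]
f=least_squares(lambda q:np.ravel([W(q,M[n])-v for n,*v in D])[:],[.565,.205,-.25],loss="soft_l1",f_scale=.004)
q=f.x;print(q,np.degrees(q[2]),np.round(f.fun*1e3,1).reshape(-1,3)[:,:].tolist())
np.save("rack.npy",q)
E
python3 - <<'E'
exec(open("fit.py").read())
for c,(x0,y0,x1,y1) in{"side":(215,135,315,195),"top":(100,85,210,215)}.items():
    im=cv2.imread(f"pics/{c}0.png");k=5 if c=="side" else 4
    o=cv2.resize(im[y0:y1,x0:x1],None,fx=k,fy=k,interpolation=cv2.INTER_CUBIC)
    pts=[W(q,mm(x,*yz)) for x in(-85,0,85) for yz in((71.8,31.7),(-24,112),(-58,141))]+[W(q,mm(x,y,6)) for x in(-132.5,132.5) for y in(-69,101)]
    for p in proj(c,np.array(pts)): cv2.drawMarker(o,tuple(int(v) for v in (p+.5-[x0,y0])*k),(0,255,255),cv2.MARKER_CROSS,9,1)
    cv2.imwrite(f"pics/{c}1.png",o)
a=cv2.imread("pics/side1.png");b=cv2.imread("pics/top1.png")
H=520;o=np.zeros((H,min(800,0)+0+a.shape[1]//1+b.shape[1],3),np.uint8)
o[:a.shape[0],:a.shape[1]]=a;o[:b.shape[0],a.shape[1]:]=b
o=cv2.resize(o,(800,int(H*800/o.shape[1])));cv2.imwrite("pics/crop1.png",o)
E
```

```text
[ 0.56293162  0.20320161 -0.23895228] -13.690957277241308 [[-0.7, -9.9, -1.3], [4.7, 0.0, 7.0], [0.6, 3.0, 15.0], [-2.1, -4.8, -2.0], [-5.1, -0.0, -7.3], [-2.5, -1.2, -1.3], [0.3, -6.9, -0.3], [-1.3, 3.0, 5.0], [4.6, 6.0, 8.0], [-1.1, 3.2, -1.0], [0.9, -0.0, -4.3], [2.5, 0.8, -0.3]]
```

View pics/crop1.png

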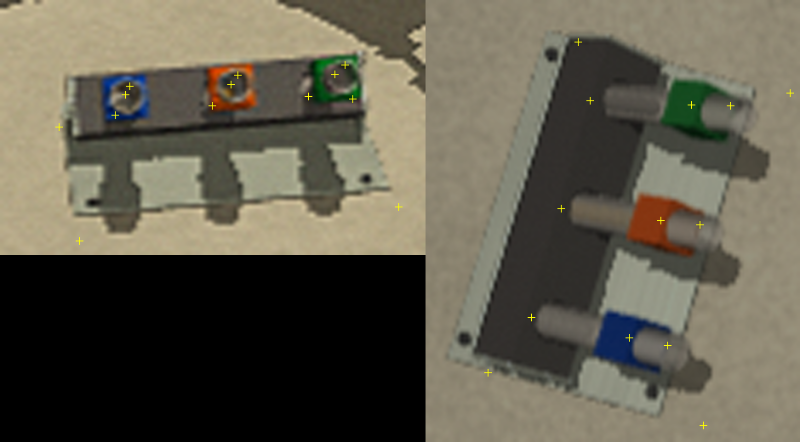

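The crop confirms it: the blue-collared tube is at the near (-x) end of the rack, collar at about (125,97) side crop and (630,338) top crop. I refine the rack pose using the collars' outlines.

```bash
cat > fit2.py <<'E'
from h import *
from scipy.optimize import least_squares
from itertools import product
q0=np.load("rack.npy");E=np.radians(40);a=np.array([0,-np.cos(E),np.sin(E)]);n=np.array([0,np.sin(E),np.cos(E)])
hue={-.085:(105,130),0:(3,17),.085:(50,80)}
def corners(q,x): 
    P=np.array([[x+i*.0165,-.024,.112]+j*.0165*n+k*.017*a for i,j,k in product((-1,1),repeat=3)])
    return Ro.from_euler("z",q[2]).apply(P)+[q[0],q[1],0]
bb=lambda p:np.r_[p.min(0),p.max(0)]
obs={}
for c in("side","top"):
    im=cv2.imread(f"pics/{c}0.png");h=cv2.cvtColor(im,cv2.COLOR_BGR2HSV).astype(int)
    for x,(lo,hi) in hue.items():
        m=(h[...,0]>=lo)&(h[...,0]<=hi)&(h[...,1]>120)&(h[...,2]>30)
        p=proj(c,corners(q0,x)).mean(0);v,u=np.nonzero(m);k=np.hypot(u-p[0],v-p[1])<22
        pts=np.c_[u,v][k];b=bb(pts)+[-.5,-.5,.5,.5];obs[c,x]=b;print(c,x,k.sum(),b,bb(proj(c,corners(q0,x))).round(1))
f=least_squares(lambda q:np.concatenate([bb(proj(c,corners(q,x)))-b for (c,x),b in obs.items()]),q0,loss="soft_l1",x_scale=[.01,.01,.05])
print(q0,f.x);print(f.fun.round(1).reshape(-1,4));np.save("rack2.npy",f.x)
E
python3 fit2.py; python3 - <<'E'
from h import *
q=np.load("rack2.npy");R=Ro.from_euler("z",q[2]);E=np.radians(40)
g=R.apply([-.085,-.024,.112])+[q[0],q[1],0]
y=R.apply([1,0,0]);z=R.apply([0,-np.sin(E),-np.cos(E)]);Rt=Ro.from_matrix(np.c_[np.cross(y,z),y,z])
print("grip",g,"R",Rt.as_euler("xyz",degrees=True))
np.savez("g.npz",g=g,R=Rt.as_matrix())
delta(g-z*.106,Rt)
E
```

```text
side -0.085 49 [238.5 152.5 249.5 163.5] [238.4 150.7 249.8 162.7]
side 0 69 [263.5 149.5 274.5 160.5] [262.9 148.4 274.8 160.3]
side 0.085 50 [287.5 147.5 299.5 158.5] [287.1 146.1 299.4 158. ]
top -0.085 170 [148.5 176.5 170.5 193.5] [147.8 174.7 171.  193. ]
top 0 200 [158.5 141.5 180.5 160.5] [157.1 140.3 180.  158.5]
top 0.085 167 [168.5 108.5 187.5 125.5] [166.2 106.3 189.  124.4]
[ 0.56293162  0.20320161 -0.23895228] [ 0.56048127  0.20039791 -0.25003714]
[[-0.6 -1.3 -0.3 -0.4]
 [-1.  -0.6 -0.2  0.4]
 [-0.7 -0.7 -0.5  0.1]
 [ 0.  -0.8  1.3  0.7]
 [-0.4 -0.2  0.7 -0.8]
 [-0.9 -1.1  3.   0.2]]
grip [0.47218594 0.19817663 0.112     ] R [180.          40.          75.67392704]
turn [ 0.5   -0.572  1.374] then shift mm [-180.7  321.8  200.3]
world diff [ 245.7 -338.5  -37.3]
```

```bash
python3 -m inch '-1 0 0 -38 0 0 0;-1 0 0 -38 0 0 0;-1 0 0 -38 0 0 0;-1 0 0 -38 0 0 0;-1 0 0 -38 0 0 0;-1 0 0 0 0 0 0.12;-1 0 0 0 0 0 0.12;-1 0 0 0 0 0 0.12;-1 0 0 0 0 0 0.12;-1 0 0 0 0 0 0.12;-1 0 0 0 0 0 0.12;-1 0 0 0 0 0 0.12'; python3 - <<'E'
from h import *
d=np.load("g.npz");Rt=Ro.from_matrix(d["R"]);delta(d["g"]-Rt.apply([0,0,.106]),Rt);print(cur()[0],cur()[1].as_euler("xyz",degrees=True),ctrl.state()["qpos"].round(0))
E
```

```text
clock: 2.1
eef_pos: [0.2433, 0.6027, 0.4205]
tool_rot: [-180.0, -0.0, 109.5]
contact_force: [-0.5, -0.2, 0.2]
grip_width: 0.0941
grasp_force: 0.0
turn [ 0.206 -0.677  0.567] then shift mm [-58.6 321.9 345.8]
world diff [ 245.8 -338.5 -227.3]
[0.24328089 0.60268613 0.42046461] [-1.79992152e+02 -3.80606254e-03  1.09546264e+02] [-78.  29.  14.  69.  -7.  82. -45.]
```

```bash
python3 -m inch '-1 -36.5 10.8 0 0 0 0;-1 -36.5 10.8 0 0 0 0;-1 -36.5 10.8 0 0 0 0;-1 -36.5 10.8 0 0 0 0;-1 -36.5 10.8 0 0 0 0;-1 -36.5 10.8 0 0 0 0;-1 -36.5 10.8 0 0 0 0;-1 -36.5 10.8 0 0 0 0;-1 -36.5 10.8 0 0 0 0;-1 -36.5 10.8 0 0 0 0;-1 -36.5 10.8 0 0 0 0;-1 0 0 0 0 0 0.12'; python3 -m inch '-1 0 0 0 0 0 0.12;-1 0 0 0 0 0 0.12;-1 0 0 0 0 0 0.12;-1 0 0 0 0 0 0.12;-1 0 0 0 0 -0.12 0;-1 0 0 0 0 -0.12 0;-1 0 0 0 0 -0.12 0;-1 0 0 0 0 -0.12 0;-1 0 0 0 0 -0.12 0;-1 0 0 0 0 -0.1 0;-1 0 0 0 0 0 0'; python3 - <<'E'
from h import *
d=np.load("g.npz");Rt=Ro.from_matrix(d["R"]);delta(d["g"]-Rt.apply([0,0,.106]),Rt);print(cur()[0],cur()[1].as_euler("xyz",degrees=True),ctrl.state()["qpos"].round(0))
E
```

```text
clock: 3.1
eef_pos: [0.4966, 0.2561, 0.4212]
tool_rot: [179.8, 0.3, 102.3]
contact_force: [0.9, -1.1, 0.9]
grip_width: 0.0941
grasp_force: 0.0
clock: 4.02
eef_pos: [0.4906, 0.2697, 0.4149]
tool_rot: [-179.5, 40.6, 76.2]
contact_force: [-1.4, 1.2, -2.5]
grip_width: 0.0938
grasp_force: 0.0
turn [-0.002  0.01   0.007] then shift mm [138.1  -0.2 173.5]
world diff [  -1.6   -5.5 -221.7]
[0.49064891 0.26968004 0.41490323] [-179.53710706   40.5611636    76.1732464 ] [-58.  43.  31.  63.   8. 108. -42.]
```

```bash
python3 -m inch '-1 17.2 0 21.7 0 0 0;-1 17.2 0 21.7 0 0 0;-1 17.2 0 21.7 0 0 0;-1 17.2 0 21.7 0 0 0;-1 17.2 0 21.7 0 0 0;-1 17.2 0 21.7 0 0 0;-1 17.2 0 21.7 0 0 0;-1 17.2 0 21.7 0 0 0;-1 0 0 0 0 0 0;-1 0 0 0 0 0 0'; python3 - <<'E'
from h import *
d=np.load("g.npz");Rt=Ro.from_matrix(d["R"]);delta(d["g"]-Rt.apply([0,0,.106]),Rt);print(cur()[0],cur()[1].as_euler("xyz",degrees=True),ctrl.state()["qpos"].round(0))
im=ctrl.capture("top")[80:230,90:220];im2=ctrl.capture("side")[80:230,190:320]
cv2.imwrite("pics/pre.png",cv2.resize(np.hstack([im,im2])[...,::-1],None,fx=3,fy=3,interpolation=cv2.INTER_CUBIC))
E
```

```text
clock: 4.85
eef_pos: [0.4898, 0.2585, 0.1996]
tool_rot: [-180.0, 40.1, 75.4]
contact_force: [0.1, 0.1, 1.1]
grip_width: 0.0939
grasp_force: 0.0
turn [-0.003  0.001 -0.003] then shift mm [ 8.2 -2.1  1.5]
world diff [-0.7  5.7 -6.4]
[0.48978831 0.25850583 0.19963893] [-179.96717837   40.08495639   75.44692337] [-58.  52.  28.  79.   4.  84. -49.]
```

View pics/pre.png

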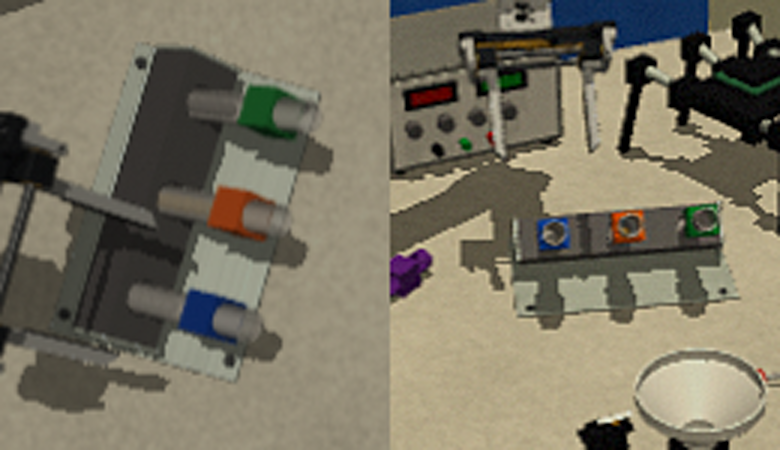

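```bash
python3 -m inch '-0.4 8.2 -2 1.5 0 0 0;-0.4 0 0 0 0 0 0;-0.4 0 0 12 0 0 0;-0.4 0 0 12 0 0 0;-0.4 0 0 12 0 0 0;-0.4 0 0 12 0 0 0;-0.4 0 0 12 0 0 0;-0.4 0 0 0 0 0 0'; python3 - <<'E'
from h import *
d=np.load("g.npz");Rt=Ro.from_matrix(d["R"]);delta(d["g"]-Rt.apply([0,0,.006]),Rt)
im=ctrl.capture("top")[80:230,90:220];im2=ctrl.capture("side")[80:230,190:320]
cv2.imwrite("pics/pre2.png",cv2.resize(np.hstack([im,im2])[...,::-1],None,fx=3,fy=3,interpolation=cv2.INTER_CUBIC))
E
```

```text
clock: 5.62
eef_pos: [0.4788, 0.2261, 0.1463]
tool_rot: [-179.9, 40.2, 75.5]
contact_force: [-0.2, -0.7, -0.5]
grip_width: 0.066
grasp_force: 0.0
turn [-0.004  0.004 -0.002] then shift mm [ 0.   0.5 38.7]
world diff [ -5.6 -24.2 -29.7]
```

View pics/pre2.png

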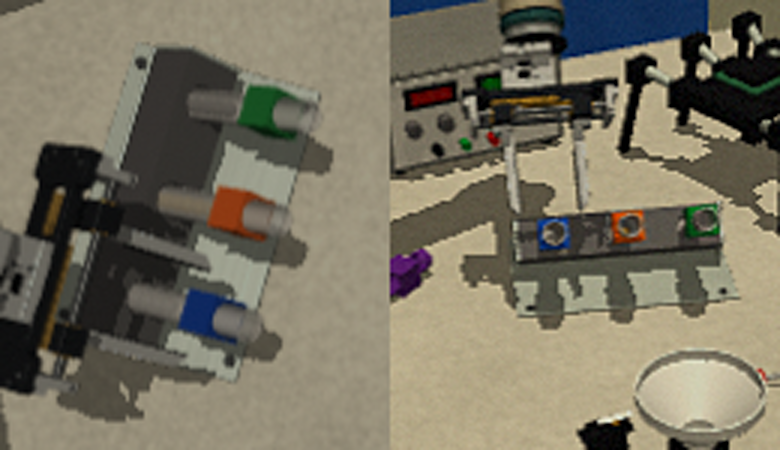

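Fingers straddle the blue collar, tips at about (208,262) and (205,358) with the collar at (213,315). I advance and close.

```bash
python3 -m inch '-0.4 0 0.5 13 0 0 0;-0.4 0 0 13 0 0 0;-0.4 0 0 12.7 0 0 0;-0.4 0 0 0 0 0 0;0.4 0 0 0 0 0 0;0.4 0 0 0 0 0 0;0.4 0 0 0 0 0 0;0.4 0 0 0 0 0 0;0.4 0 0 0 0 0 0;0.4 0 0 0 0 0 0' 30; python3 - <<'E'
from h import *
d=np.load("g.npz");Rt=Ro.from_matrix(d["R"]);delta(d["g"]-Rt.apply([0,0,.006]),Rt)
E
```

```text
clock: 6.55
eef_pos: [0.4743, 0.2035, 0.1173]
tool_rot: [180.0, 40.1, 75.5]
contact_force: [0.9, -0.0, 1.2]
grip_width: 0.0329
grasp_force: 29.9
turn [-0.001  0.001 -0.002] then shift mm [-0.9 -0.7  1.7]
world diff [-1.2 -1.6 -0.7]
```

```bash
python3 -m inch '0.4 -3 0 0 0 0 0;0.4 -5 0 0 0 0 0;0.4 -7 0 0 0 0 0;0.4 -9 0 0 0 0 0;0.4 -10 0 0 0 0 0;0.4 -10 0 0 0 0 0;0.4 -10 0 0 0 0 0;0.4 -10 0 0 0 0 0;0.4 -10 0 0 0 0 0;0.4 -10 0 0 0 0 0;0.4 -10 0 0 0 0 0;0.4 -6 0 0 0 0 0'; python3 - <<'E'
from h import *
for c in("top","side"):
    ims=ctrl.capture(c)
    for t in["tube_blue_mouth","tube_blue_grip","jar"]:
        print(c,t,[(np.round(d["at"],3).tolist(),round(d["p"],2)) for d in ctrl.landmark_of(t,c)][:4])
    im=ims[80:230,90:220] if c=="top" else ims[80:230,190:320]
    cv2.imwrite(f"pics/p_{c}.png",im[...,::-1])
cv2.imwrite("pics/pull.png",cv2.resize(np.hstack([cv2.imread("pics/p_top.png"),cv2.imread("pics/p_side.png")]),None,fx=3,fy=3,interpolation=cv2.INTER_CUBIC))
p,R=cur();print(p,"mouth est",p+R.apply([-.045,0,.006]),R.as_euler("xyz",degrees=True),ctrl.state()["qpos"].round(0))
E
```

```text
clock: 7.55
eef_pos: [0.4546, 0.1278, 0.1827]
tool_rot: [180.0, 40.1, 75.4]
contact_force: [-0.4, -1.1, -1.3]
grip_width: 0.0324
grasp_force: 29.9
top tube_blue_mouth [([0.447, 0.089, 0.199], 0.95), ([0.354, 0.344, 0.02], 0.91), ([0.22, -0.18, 0.02], 0.7)]
top tube_blue_grip [([0.316, 0.322, 0.016], 0.87), ([0.266, -0.174, 0.018], 0.83), ([0.456, 0.123, 0.172], 0.79)]
top jar [([0.484, -0.157, -0.0], 0.57), ([0.659, 0.254, 0.032], 0.22)]
side tube_blue_mouth [([0.22, -0.182, 0.023], 0.89), ([0.357, 0.342, 0.019], 0.81), ([0.444, 0.093, 0.194], 0.48)]
side tube_blue_grip [([0.27, -0.175, 0.017], 0.89), ([0.322, 0.323, 0.018], 0.68), ([0.432, -0.054, -0.0], 0.51), ([0.453, 0.127, 0.17], 0.45)]
side jar [([0.482, -0.159, 0.003], 0.88), ([0.453, 0.128, 0.172], 0.41)]
[0.45476878 0.12946964 0.18111269] mouth est [0.44522326 0.09240129 0.20552212] [-179.96898868   40.12005135   75.56429684] [-55.  47.  31.  99.   8.  67. -46.]
```

View pics/pull.png

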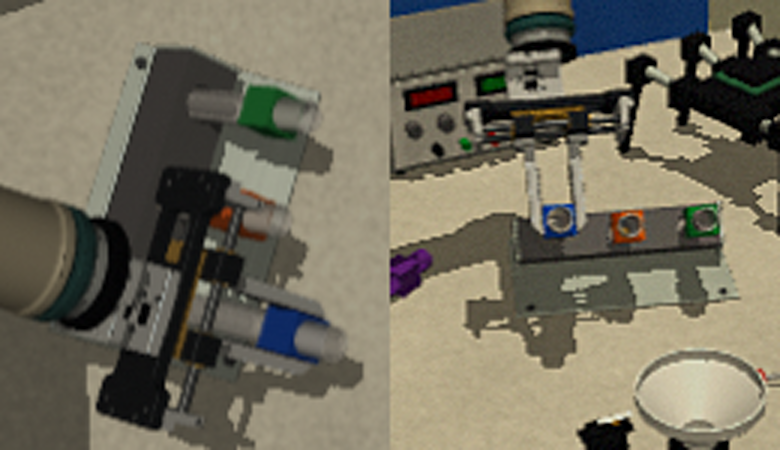

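The tube is out, mouth up and held square. I lift and travel to above the funnel.

```bash
python3 -m inch '0.4 -10 0 -12 0 0 0;0.4 -16 0 -19 0 0 0;0.4 -16 0 -19 0 0 0;0.4 -12 0 -14 0 0 0;0.4 -14 5.3 0 0 0 0;0.4 -14 8.5 10 0 0 0;0.4 -16.2 9.85 13.6 0 0 0;0.4 -16.2 9.85 13.6 0 0 0;0.4 -16.2 9.85 13.6 0 0 0;0.4 -16.2 9.85 13.6 0 0 0;0.4 -16.2 9.85 13.6 0 0 0;0.4 -16.2 9.85 13.6 0 0 0';python3 -m inch '0.4 -16.2 9.85 13.6 0 0 0;0.4 -12 9.85 13.6 0 0 0;0.4 -8 6 9 0 0 0;0.4 -4 3 4 0 0 0;0.4 0 0 0 0 0 0;0.4 0 0 0 0 0 0'; python3 - <<'E'
from h import *
p,R=cur();print(p,"mouth est",p+R.apply([-.045,0,.006]),R.as_euler("xyz",degrees=True),ctrl.state()["qpos"].round(0))
im=ctrl.capture("top")
for t in["tube_blue_mouth","jar"]: print(t,[(np.round(d["at"],3).tolist(),round(d["p"],2)) for d in ctrl.landmark_of(t,"top")][:4])
E
```

```text
clock: 8.95
eef_pos: [0.4855, -0.0423, 0.275]
tool_rot: [-179.8, 40.2, 75.5]
contact_force: [0.2, 0.7, -1.6]
grip_width: 0.033
grasp_force: 29.9
clock: 9.45
eef_pos: [0.4999, -0.1008, 0.2704]
tool_rot: [-179.9, 40.1, 75.5]
contact_force: [-0.3, -0.1, -0.3]
grip_width: 0.033
grasp_force: 29.9
[ 0.49990356 -0.10081656  0.27043429] mouth est [ 0.49033855 -0.13789052  0.29482755] [-179.92231772   40.09585056   75.54545511] [-38.  37.  37. 103.  19.  61. -30.]
tube_blue_mouth [([0.494, -0.137, 0.284], 0.82), ([0.354, 0.348, 0.02], 0.65), ([0.5, -0.105, 0.257], 0.64), ([0.222, -0.18, 0.021], 0.58)]
jar [([0.484, -0.154, -0.0], 0.93)]
```

```bash
python3 -m inch '0.4 -0.6 0 -3.4 0 0.076 0;0.4 -0.6 0 -3.4 0 0.076 0;0.4 -0.6 0 -3.4 0 0.076 0;0.4 -0.6 0 -3.4 0 0.076 0;0.4 -0.6 0 -3.4 0 0.076 0;0.4 -0.6 0 -3.4 0 0.076 0;0.4 -0.6 0 -3.4 0 0.076 0;0.4 -0.6 0 -3.4 0 0.076 0;0.4 0 0 0 0 0 0;0.4 0 0 0 0 0 0'; python3 - <<'E'
from h import *
p,R=cur();print("mouth est",p+R.apply([-.045,0,.006]),"elev",np.degrees(np.arcsin(R.apply([-1,0,0])[2])),"a",R.apply([-1,0,0]),ctrl.state()["qpos"].round(0))
E
```

```text
clock: 10.43
eef_pos: [0.5017, -0.0951, 0.2977]
tool_rot: [180.0, 5.3, 75.4]
contact_force: [-0.4, -0.4, -2.4]
grip_width: 0.0331
grasp_force: 29.9
mouth est [ 0.4902456  -0.13894905  0.29592592] elev 5.339648128069964 a [-0.25097634 -0.96350962  0.0930596 ] [-14.  22.  25. 104.  -4.  57.  -3.]
```

```bash
python3 -m inch '0.4 0.8 0 8 0 0 0;0.4 1.3 0 14 0 0 0;0.4 1.3 0 15 0 0 0;0.4 1.3 0 15 0 0 0;0.4 1.3 0 15 0 0 0;0.4 1.3 0 14 0 0 0;0.4 0.8 0 10 0 0 0;0.4 0.5 0 6 0 0 0;0.4 0 0 0 0 0 0'; python3 - <<'E'
from h import *
p,R=cur();print("mouth est",p+R.apply([-.045,0,.006]),"elev",np.degrees(np.arcsin(R.apply([-1,0,0])[2])),ctrl.state()["contact_force"])
a=ctrl.capture("top")[110:230,230:370];b=ctrl.capture("side")[130:250,230:370]
cv2.imwrite("pics/pour0.png",cv2.resize(np.hstack([a,b])[...,::-1],None,fx=2.8,fy=2.8,interpolation=cv2.INTER_CUBIC))
E
```

```text
clock: 11.18
eef_pos: [0.5011, -0.0935, 0.1982]
tool_rot: [-179.8, 5.3, 75.6]
contact_force: [-0.5, -0.1, -1.1]
grip_width: 0.0332
grasp_force: 29.9
mouth est [ 0.48979862 -0.13739795  0.19638262] elev 5.339200531803135 [-0.48244114 -0.11178634 -1.12146001]
```

View pics/pour0.png

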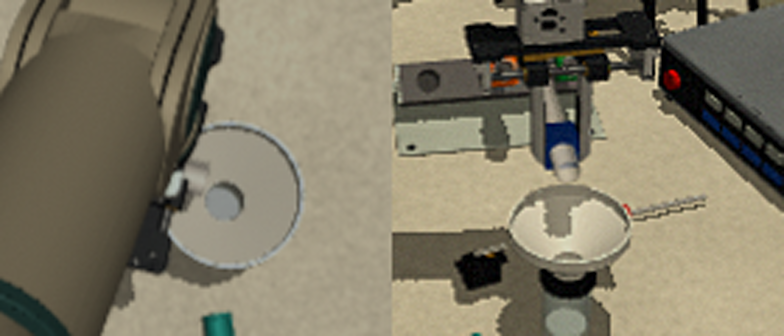

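Mouth is over the near side of the funnel: top crop about (207,178), throat (224,200). I tilt while lowering, then tilt slowly.

```bash
python3 -m inch '0.4 -0.3 0 2.2 0 0.04 0;0.4 -0.3 0 2.2 0 0.04 0;0.4 -0.3 0 2.2 0 0.04 0;0.4 -0.3 0 2.2 0 0.04 0;0.4 -0.3 0 2.2 0 0.04 0;0.4 -0.3 0 2.2 0 0.04 0;0.4 0 0 0 0 0 0;0.4 0 0 0 0 0 0'; python3 - <<'E'
from h import *
p,R=cur();print("mouth est",p+R.apply([-.045,0,.006]),"elev",np.degrees(np.arcsin(R.apply([-1,0,0])[2])),ctrl.state()["contact_force"])
E
python3 -m inch '0.4 -0.15 0 -0.9 0 0.02 0;0.4 -0.15 0 -0.9 0 0.02 0;0.4 -0.15 0 -0.9 0 0.02 0;0.4 -0.15 0 -0.9 0 0.02 0;0.4 -0.15 0 -0.9 0 0.02 0;0.4 -0.15 0 -0.9 0 0.02 0;0.4 -0.15 0 -0.9 0 0.02 0;0.4 -0.15 0 -0.9 0 0.02 0;0.4 -0.15 0 -0.9 0 0.02 0;0.4 -0.15 0 -0.9 0 0.02 0;0.4 0 0 0 0 0 0;0.4 0 0 0 0 0 0'; python3 - <<'E'
from h import *
p,R=cur();print("mouth est",p+R.apply([-.045,0,.006]),"elev",np.degrees(np.arcsin(R.apply([-1,0,0])[2])),ctrl.state()["contact_force"])
b=ctrl.capture("side")[130:250,230:370]
cv2.imwrite("pics/pour1.png",cv2.resize(b[...,::-1],None,fx=4.5,fy=4.5,interpolation=cv2.INTER_CUBIC))
E
```

```text
clock: 11.95
eef_pos: [0.5017, -0.0973, 0.1874]
tool_rot: [179.9, -8.4, 75.4]
contact_force: [0.4, -0.3, -1.5]
grip_width: 0.0329
grasp_force: 29.9
mouth est [ 0.49070105 -0.1395448   0.1748279 ] elev -8.430251853326014 [ 0.44769743 -0.31954559 -1.48244299]
clock: 12.95
eef_pos: [0.5004, -0.1003, 0.195]
tool_rot: [-180.0, -20.0, 75.4]
contact_force: [0.2, 1.1, -1.0]
grip_width: 0.0333
grasp_force: 29.9
mouth est [ 0.49031266 -0.1392088   0.17401984] elev -19.952712266588467 [ 0.18686007  1.12114158 -1.01892503]
```

View pics/pour1.png

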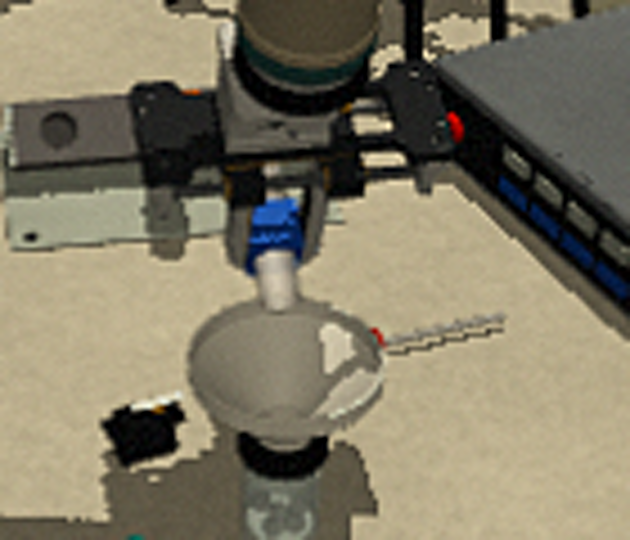

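At about (280,510) dark discs show in the glass jar, so balls have begun arriving; none are visible on the table. I tilt further.

```bash
python3 -m inch '0.4 -0.2 0 -1.2 0 0.026 0;0.4 -0.2 0 -1.2 0 0.026 0;0.4 -0.2 0 -1.2 0 0.026 0;0.4 -0.2 0 -1.2 0 0.026 0;0.4 -0.2 0 -1.2 0 0.026 0;0.4 -0.2 0 -1.2 0 0.026 0;0.4 -0.2 0 -1.2 0 0.026 0;0.4 -0.2 0 -1.2 0 0.026 0;0.4 -0.2 0 -1.2 0 0.026 0;0.4 -0.2 0 -1.2 0 0.026 0;0.4 0 0 0 0 0 0;0.4 0 0 0 0 0 0';python3 -m inch '0.4 0 0 0 0 0 0;0.4 0 0 0 0 0 0;0.4 0 0 0 0 0 0;0.4 0 0 0 0 0 0;0.4 0 0 0 0 0 0;0.4 0 0 0 0 0 0;0.4 0 0 0 0 0 0;0.4 0 0 0 0 0 0;0.4 0 0 0 0 0 0;0.4 0 0 0 0 0 0;0.4 0 0 0 0 0 0;0.4 0 0 0 0 0 0'; python3 - <<'E'
from h import *
p,R=cur();print("mouth est",p+R.apply([-.045,0,.006]),"elev",np.degrees(np.arcsin(R.apply([-1,0,0])[2])),ctrl.state()["contact_force"])
im=ctrl.capture("side")
for i in range(5):
    print(i,[(np.round(d["at"],3).tolist(),round(d["p"],2)) for d in ctrl.landmark_of(f"ball{i}_center","side")][:6])
print([(np.round(d["at"],3).tolist(),round(d["p"],2)) for d in ctrl.landmark_of("jar","side")][:2])
a=im[170:260,260:330]
cv2.imwrite("pics/pour2.png",cv2.resize(a[...,::-1],None,fx=6.5,fy=6.5,interpolation=cv2.INTER_CUBIC))
E
```

```text
clock: 14.0
eef_pos: [0.4986, -0.1072, 0.2046]
tool_rot: [-180.0, -34.9, 75.4]
contact_force: [-0.4, 0.2, -1.0]
grip_width: 0.0331
grasp_force: 29.9
clock: 15.0
eef_pos: [0.4987, -0.1067, 0.2049]
tool_rot: [-180.0, -34.8, 75.5]
contact_force: [-0.4, -0.0, -0.8]
grip_width: 0.0322
grasp_force: 29.9
mouth est [ 0.4903425  -0.13916858  0.17428877] elev -34.836075191015084 [-0.38289652 -0.02274497 -0.8186412 ]
0 []
1 []
2 []
3 []
4 []
[([0.483, -0.157, 0.002], 0.58)]
```

View pics/pour2.png

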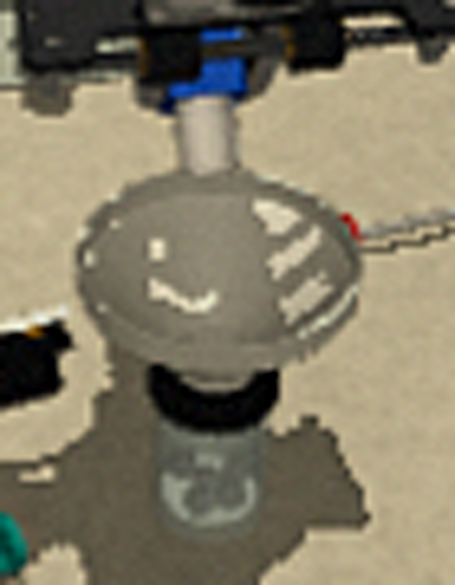

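```bash
python3 -m inch '0.4 -0.2 0 -1.3 0 0.03 0;0.4 -0.2 0 -1.3 0 0.03 0;0.4 -0.2 0 -1.3 0 0.03 0;0.4 -0.2 0 -1.3 0 0.03 0;0.4 -0.2 0 -1.3 0 0.03 0;0.4 -0.2 0 -1.3 0 0.03 0;0.4 0 0 0 0 0 0;0.4 0 0 0 0 0 0;0.4 0 0 0 0 0 0;0.4 0 0 0 0 0 0;0.4 0 0 0 0 0 0;0.4 0 0 0 0 0 0'; python3 - <<'E'
from h import *
p,R=cur();print("mouth est",p+R.apply([-.045,0,.006]),"elev",np.degrees(np.arcsin(R.apply([-1,0,0])[2])),ctrl.state()["contact_force"])
im=np.median([ctrl.capture("side") for _ in range(8)],0).astype(np.uint8)
a=cv2.resize(im[230:256,280:306],(500,500),interpolation=cv2.INTER_CUBIC)
b=cv2.resize(im[185:235,268:298],(300,500),interpolation=cv2.INTER_CUBIC)
o=cv2.convertScaleAbs(np.hstack([a,b]),alpha=1.5)
cv2.imwrite("pics/final.png",o[...,::-1])
E
```

```text
clock: 16.35
eef_pos: [0.4974, -0.1119, 0.2105]
tool_rot: [180.0, -45.1, 75.6]
contact_force: [0.2, -0.1, -0.4]
grip_width: 0.0328
grasp_force: 29.9
mouth est [ 0.49059307 -0.1385272   0.17437421] elev -45.141356532986855 [ 0.23621787 -0.10093841 -0.35204525]
```

View pics/final.png

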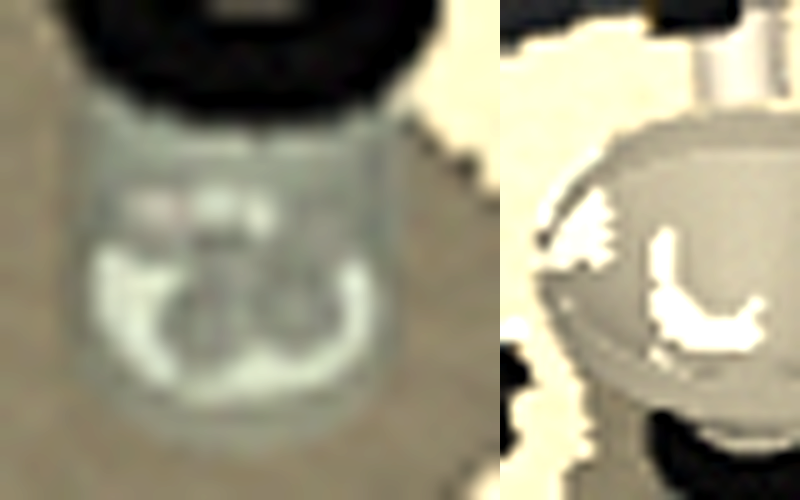

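The jar holds a cluster: two front balls at about (205,315) and (300,300), with more behind. I can't count all five at this resolution. The part of the funnel in this crop is clear, and the tube is tipped 45 degrees, far past the angle at which the balls run.

```bash
python3 -c "
from station import ctrl
print(ctrl.job_done())"
```

```text
the job is handed in; nothing more can be done
None
```

I handed the job in at about 17 s of the 40 s allowed, with the blue tube held 45° mouth-down about 29 mm above the funnel's rim and the balls poured into the jar; I could not count all five in the pictures, and the hand-in gave no verdict.

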